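Tip the coated specimen onto the loading bed and push it home

TASK

Push over the standing test block with the blue coating so that it lies flat on the metal bed with the blue side up and its far end towards the yellow stop, then push it along the bed until that end rests squarely against the stop. Only push it: never lift or carry it. Leave everything else on the bench where it is.

Things in the scene. Friction and masses are not known exactly. Their poses are not given: they have to be found in the camera images.
- block: Test block 40 x 40 x 100 mm, 0.2 to 0.4 kg, standing on end, loose, on the bed. White, one whole long side coated blue, 10 mm thick (from above: a blue stripe along one edge of the top). Origin: centre of its foot; z runs up its length; the blue face looks to its own -x, 20 mm from the axis, and at the start away from the yellow stop to within 0.2 rad.
- block_mid (a point): Centre of the blue-coated block, 50 mm up its own z; axes as the block's. Pushed on the upper part of its blue face, the block tips towards the stop, falls by itself once beyond 0.38 rad, and lies blue side up. Friction is about 1.
- block_end (a point): Centre of the upper end face of the blue-coated block (100 mm up its own z); once tipped this is the end that goes against the stop; axes as the block's.
- bed: Fixed grey metal plate 280 (x) x 170 (y) x 12 mm lying on the bench; origin at the centre of its underside, on the bench. Its own +x points to the stop. The block starts 65 to 90 mm from the centre on the other side, within 15 mm of the centre line; tipped over, it ends some 50 to 90 mm short of the stop.
- stop_face (a point): Middle of the face of the yellow stop bar that the block goes against, 115 mm from the bed's centre along bed +x and 20 mm above the bed's top; axes as the bed's. The bar is rigid, fixed, 150 mm wide (bed y), 20 mm thick and stands 34 mm above the bed.
- spare_mid (a point): Centre of a like block, 40 x 40 x 100 mm, with an orange coating, standing on the bench; leave it alone.
- bottle: Amber capped bottle, 54 mm across, 120 mm tall; origin at the centre of its foot; leave it alone.
- weight: Brass weight with a neck and knob, 48 mm across, 70 mm tall; origin at the centre of its foot; leave it alone.
- driver: Screwdriver, 180 mm long, lying on the bench; origin under it on the bench; leave it alone.
- dish: White bowl, 90 mm across, 50 mm tall; origin at the centre of its foot; leave it alone.
- jar: Clear jar with a blue cap, 60 mm across, 75 mm tall; origin at the centre of its foot; leave it alone.
There are look-alikes about, which are no part of the job. Leave any pink or red look-alike of the block alone.

How it is judged:
On the way, in this order (a step that is already met when the one before it is completed fails the run):
1. the blue-coated block has been tipped over and lies on the bed, blue coating up (angle between block's own x axis and vertical above 3.04 rad and height (world z) of block_mid between 0.027 and 0.038 m and x of block_mid in the frame of bed above -0.14 m and y of block_mid in the frame of bed between -0.085 and 0.085 m and angular speed of block below 0.3 rad/s), for 0.2 s.
2. the lying block's end rests squarely against the yellow stop (angle between block's own x axis and vertical above 3.04 rad and height (world z) of block_mid between 0.027 and 0.038 m and x of block_mid in the frame of bed above -0.14 m and y of block_mid in the frame of bed between -0.085 and 0.085 m and x of block_end in the frame of stop_face between -0.005 and 0.005 m and y of block_end in the frame of stop_face between -0.055 and 0.055 m and angle between the z axis of block and the x axis of bed, either way round below 0.07 rad), for 0.2 s.
At the end, for the whole second after the job is handed in: The blue-coated block lies still and flat on the bed (within 0.1 rad), blue coating up, its end face within 5 mm of the face of the yellow stop, square to it within 0.07 rad and within 55 mm of the stop's middle (all of step 2 and linear speed of block below 0.01 m/s); the robot touches nothing.
It fails at once if the blue-coated block is lifted or carried (height (world z) of block_mid above 0.076 m or (angle between block's own x axis and vertical above 2.9 rad and height (world z) of block_mid above 0.049 m) or (angle between block's own z axis and vertical below 0.1 rad and height (world z) of block_mid above 0.071 m)).
It fails at once if something else on the bench is moved by more than 20 mm or knocked over (distance of any of spare_mid, bottle, weight, driver, dish, jar from where it was at the start of the episode above 0.02 m or angle between any of spare_mid, bottle, weight, dish, jar's own z axis and vertical above 0.5 rad).
It also fails if it takes over 45 s, if anything falls off the work surface, if the arm or the gripper's body presses on something with over 40 N, if the wrist force passes 120 N, or if a joint passes its speed limit or range.

ROBOT

A 6-joint arm with a two-finger parallel gripper is mounted at the origin on the work surface. World frame = base frame: x ahead of the robot, y to its left, z up, the work surface at z = 0. Lengths are in m, angles in rad, forces in N, time in s.
With the tool pointing down it reaches from about 0.375 to 0.9 m from the base axis. Payload 3.1 kg.
Tool frame: the origin (TCP) lies at the very end of the fingers, on their centre line; the grasp point (between the pads) lies 19 mm behind it; z points along the fingers, y is the direction in which the jaws open and shut (so a half turn about z gives the same grasp; the last joint's range is limited). The gripper opens to 85 mm and grips with 20 to 120 N. Pads are 22 mm wide; open, the fingers measure 114 mm over their backs; the gripper's body (76 mm by 85 mm) begins 54 mm behind the grasp point. The pads swing forward as they close: fully open they stand 13 mm farther back than shut.
Start: joints at [0.993, 0.527, 1.433, -0, 1.181, -0.178], TCP at [0.243, 0.576, 0.231] pointing down, gripper open.
Joint ranges: [-3.08, 3.08], [-0.75, 2.2], [0.22, 2.44], [-1.43, 4.57], [0, 2.65], [-2.85, 2.85]. Speed limits (rad/s): [2.79, 2.79, 3.14, 3.14, 3.14, 3.14].

INTERFACE

Orientations are given as a unit quaternion [x, y, z, w].
In Python, from station import manip gives the robot as it stands.
- The arm moves only by the tool send_rows, never from a script. Its argument "motion" is a list of rows, each an object with "gripper": the finger opening in mm, from 0 to 85.4; "travel": the shift along the tool's x, y, z in mm, a list of three; "rotation": the turn, a rotation vector about the tool's x, y, z in degrees, a list of three. In form: [{"gripper": gripper, "travel": [x, y, z], "rotation": [ax, ay, az]}, ...]. A call has 1 to 12 rows; each row shifts and turns the commanded pose from where the row before left it, along the tool's axes as they then stand; what a row does not reach is not made up. A row lasts 1/12 s, in which the tool goes at most 41.7 mm and 7.16 degrees, less where a joint would pass 70% of its speed; a pose out of reach is approached as far as the arm can. A call is refused whole if a number of a shift passes 41.7 or a number of a turn 7.16, either way. A call with a gripper value outside its range is refused whole. The fingers move at their own pace and stop on an object; "newtons" is the grip in N (left out, the last holds). Time passes only in rows, so rows that do not move let the fingers close. It gives the time, the measured TCP pose, the force and the opening at its end, in the units of the state.
- manip.sense(): the state, without advancing time (a new reading comes with each control period).
- manip.snapshot(name): name is "scene" or "top"; returns the picture (384x512x3 uint8, red, green, blue); there is no depth.
- manip.calibration(name): a dict with "fx", "fy", "cx", "cy" (pixels), "cam_to_world" (4x4, takes a point from camera to world coordinates). Camera axes: x right, y down, z forward; pixel columns grow to the right and rows downward; lengths in m; the calibration is good to about 2 mm. A picture is of the moment at which its call begins. calibration takes no time and is no camera call.
- manip.sign_off(): hands the job in, once; it reports no verdict.
The state is a dict: "t": time; "q": joint angles; "qd": joint speeds; "tau": joint torques, N m; "tcp_pos": TCP position; "tool_rot": TCP orientation; "force": force on the tool from outside, world axes, zero at the start; "ft_torque": the same for the moment, N m; "finger_gap": opening from 0.0 (shut) to 1.0 (fully open).
Only numpy, scipy, OpenCV 4.12 (cv2) and the standard library are available. Lean on these libraries where they do the work, as an engineer would, in place of code of your own. Each camera call takes 0.05 s, during which the arm holds its last target. There are 200 camera calls.

## Working session

There is one attempt and no reset: what is moved stays moved. The work goes in short steps, Python scripts to look and compute and a tool call to move; the robot and the scene stay as the last step left them, time stands still between calls to the robot, and variables do not carry over. Pictures are saved under pics/ and viewed, about 8 in all and at most 12, crops included, and the job is handed in when it is done.

Besides the shell and the picture viewer there is one more tool, called after "Call:" by a JSON object that holds its "fn" and its "kwargs", one argument or row to a line. send_rows: Moves the arm, as the interface text tells. Its arguments: {"type":"object","properties":{"motion":{"type":"array","items":{"type":"object","properties":{"gripper":{"type":"number"},"travel":{"type":"array","items":{"type":"number"}},"rotation":{"type":"array","items":{"type":"number"}}}}},"newtons":{"type":"number"}},"required":["motion"]}

```bash
mkdir -p pics; ls; cat > h.py <<'E'
import numpy as np, cv2
from station import manip
from scipy.spatial.transform import Rotation as R
def shot(cam,name):
    im=manip.snapshot(cam); cv2.imwrite(f'pics/{name}.png',im[:,:,::-1]); return im
def ray(cam,u,v,z):
    c=manip.calibration(cam); T=np.array(c['cam_to_world'])
    d=T[:3,:3]@np.array([(u-c['cx'])/c['fx'],(v-c['cy'])/c['fy'],1]); o=T[:3,3]
    return o+d*(z-o[2])/d[2]
E
python3 - <<'E'
from h import *
a=shot('scene','s0'); b=shot('top','t0')
cv2.imwrite('pics/top0.png',cv2.resize(b[:,:,::-1],(800,600)))
for c in('scene','top'): k=manip.calibration(c); print(c,k['fx'],np.round(k['cam_to_world'],3).tolist())
s=manip.sense(); print(s['t'],s['tcp_pos'],s['tool_rot'],R.from_quat(s['tool_rot']).as_matrix().round(3).tolist())
E
```

```text
pics
scene 360.868056873103 [[0.329, 0.778, -0.535, 1.152], [0.944, -0.277, 0.178, -0.192], [-0.01, -0.564, -0.826, 0.979], [0.0, 0.0, 0.0, 1.0]]
top 433.51287812226786 [[0.006, -0.994, 0.108, 0.434], [-1.0, -0.007, -0.005, -0.013], [0.005, -0.108, -0.994, 1.294], [0.0, 0.0, 0.0, 1.0]]
0.1 [0.24287499 0.57517567 0.23042927] [ 1.98565892e-01  9.80087047e-01 -9.15582526e-04 -3.58529194e-04] [[-0.921, 0.389, -0.001], [0.389, 0.921, -0.002], [0.0, -0.002, -1.0]]
```

View pics/top0.png

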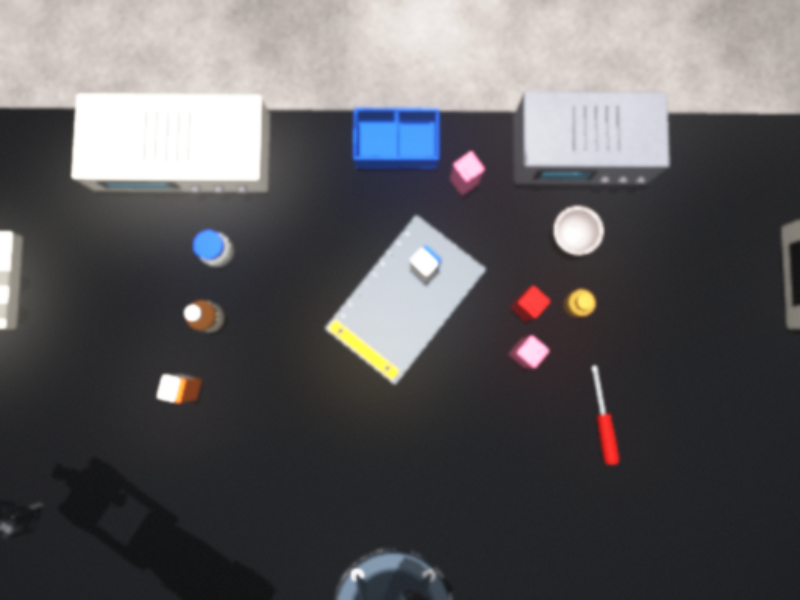

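View pics/s0.png

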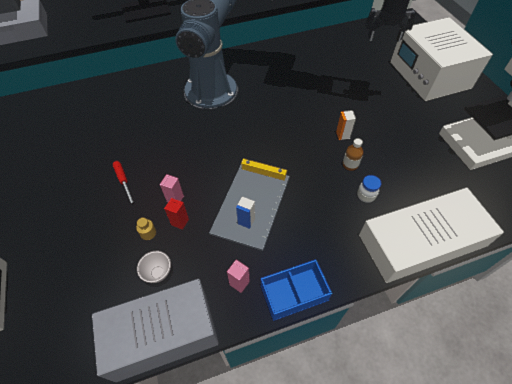

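The top view shows the bed with the yellow bar at about (362,352) and the standing block at (425,262). Its blue stripe faces up-right, away from the stop. A pink block at (467,172) sits behind the bed, and red and pink blocks are to its right. I'll measure the bed frame and the block next.

```bash
cat >> h.py <<'E'
def blobs(m,n=40):
    m=m.astype(np.uint8); cs,_=cv2.findContours(m,cv2.RETR_EXTERNAL,cv2.CHAIN_APPROX_NONE)
    return [c for c in cs if cv2.contourArea(c)>n]
def rect(cam,c,z):   # min-area rectangle of contour projected on plane z
    p=np.array([ray(cam,u,v,z)[:2] for u,v in c[:,0]],np.float32); return cv2.minAreaRect(p*1000)
def hsv(im): return cv2.cvtColor(im,cv2.COLOR_RGB2HSV)
E
python3 - <<'E'
from h import *
b=cv2.imread('pics/t0.png')[:,:,::-1].copy(); H=hsv(b); h,s,v=H[...,0],H[...,1],H[...,2]
roi=np.zeros(h.shape,bool); roi[130:250,200:318]=1
for c in blobs(roi&(h>20)&(h<35)&(s>120)): print('bar',rect('top',c,.046))
bed=roi&(v>90)
for c in blobs(bed,500): print('bed',rect('top',c,.012))
top=roi&(s<40)&(v>205)
for c in blobs(top,50): print('white',rect('top',c,.112),c[:,0].mean(0))
for c in blobs(roi&(h>95)&(h<125)&(s>110)&(v>90),8): print('blue',rect('top',c,.112),c[:,0].mean(0))
x,y=255,150
cv2.imwrite('pics/c0.png',cv2.resize(b[140:200,240:300,::-1],(600,600),interpolation=cv2.INTER_NEAREST))
E
```

```text
bar ((472.96002197265625, 57.59784698486328), (147.82376098632812, 18.21493148803711), 51.554866790771484)
bed ((572.69189453125, -19.509735107421875), (177.14425659179688, 286.7602844238281), 51.95861053466797)
white ((561.4237670898438, -18.300811767578125), (151.14710998535156, 253.6123046875), 51.95871353149414) [260.95217391 191.14782609]
blue ((641.5477294921875, -67.46548461914062), (35.3117561340332, 3.947582483291626), 44.89181900024414) [276.95 162.1 ]
```

View pics/c0.png

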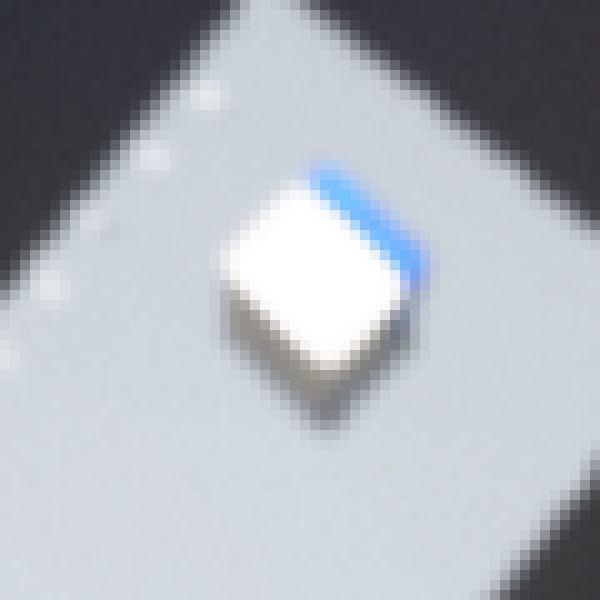

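```bash
python3 - <<'E'
from h import *
b=cv2.imread('pics/t0.png')[:,:,::-1].copy(); H=hsv(b); h,s,v=H[...,0],H[...,1],H[...,2]
roi=np.zeros(h.shape,bool); roi[153:182,258:288]=1
m=roi&(((s<25)&(v>238))|((h>95)&(h<125)&(s>70)))
th=np.radians(141.8); ex=np.array([np.cos(th),np.sin(th)]); ey=np.array([-ex[1],ex[0]]); C=np.array([572.7,-19.5])
for c in blobs(m,30):
    r=rect('top',c,.112); d=np.array(r[0])-C; print(r,'bed xy',d@ex,d@ey)
d=np.array([472.96,57.6])-C; print('bar',d@ex,d@ey)
# other things near the hand path
for n,(u,w) in dict(pinkfar=(467,172),red=(533,302),pink2=(531,352)).items():
    p=ray('top',u*.64,w*.64,.06)[:2]*1000-C; print(n,p+C,'bed',p@ex,p@ey)
# scene check of block top centre
print(ray('scene',246,201,.112))
E
```

```text
((631.0932006835938, -54.248191833496094), (43.10572814941406, 41.37546920776367), 44.871421813964844) bed xy -67.37727282510549 -8.803739456798699
bar 126.06065380738207 1.0904868891390012
pinkfar [ 804.97334222 -133.61856317] bed -253.10548461397784 -53.958925333428
red [ 561.20014546 -253.76841576] bed -135.83631511415973 191.21305597454344
pink2 [ 469.75348357 -248.81414343] bed -60.90856191065686 243.87109035067255
[ 0.62360734 -0.04892679  0.112     ]
```

Block top centre is at (631,−54) mm, heading about 134.9°. The bed's +x heads 141.8°, so the block is yawed −0.12 rad. The measured bar distance (126 mm, expected 125) and block size (43 × 41 mm) agree with the given sizes. I'll turn the tool 22° and travel to behind the blue face.

Call:
{"fn": "send_rows", "kwargs": {
  "motion": [
    {"gripper": 10,"travel": [0,0,0],"rotation": [0,0,5.5]},
    {"gripper": 10,"travel": [0,0,0],"rotation": [0,0,5.5]},
    {"gripper": 10,"travel": [0,0,0],"rotation": [0,0,5.5]},
    {"gripper": 10,"travel": [0,0,0],"rotation": [0,0,5.6]},
    {"gripper": 10,"travel": [-38.9,-8.5,0],"rotation": [0,0,0]},
    {"gripper": 10,"travel": [-38.9,-8.5,0],"rotation": [0,0,0]},
    {"gripper": 10,"travel": [-38.9,-8.5,0],"rotation": [0,0,0]},
    {"gripper": 10,"travel": [-38.9,-8.5,0],"rotation": [0,0,0]},
    {"gripper": 10,"travel": [-38.9,-8.5,0],"rotation": [0,0,0]},
    {"gripper": 10,"travel": [-38.9,-8.5,0],"rotation": [0,0,0]},
    {"gripper": 10,"travel": [-38.9,-8.5,0],"rotation": [0,0,0]},
    {"gripper": 10,"travel": [-38.9,-8.5,0],"rotation": [0,0,0]}
  ]
}}

```text
t: 1.1
tcp_pos: [0.4155, 0.3057, 0.2311]
tool_rot: [0.383, 0.924, -0.0, -0.0]
force: [0.5, 0.1, 0.1]
finger_gap: 0.119
```

Call:
{"fn": "send_rows", "kwargs": {
  "motion": [
    {"gripper": 10,"travel": [-38.9,-8.5,0],"rotation": [0,0,0]},
    {"gripper": 10,"travel": [-38.9,-8.5,0],"rotation": [0,0,0]},
    {"gripper": 10,"travel": [-38.9,-8.5,0],"rotation": [0,0,0]},
    {"gripper": 10,"travel": [-38.9,-8.5,0],"rotation": [0,0,0]},
    {"gripper": 10,"travel": [-38.9,-8.5,0],"rotation": [0,0,0]},
    {"gripper": 10,"travel": [-38.9,-8.5,0],"rotation": [0,0,0]},
    {"gripper": 10,"travel": [-38.9,-8.5,0],"rotation": [0,0,0]},
    {"gripper": 10,"travel": [-38.9,-8.5,0],"rotation": [0,0,0]},
    {"gripper": 10,"travel": [-38.9,-8.5,0],"rotation": [0,0,0]},
    {"gripper": 10,"travel": [0,0,0],"rotation": [0,0,0]}
  ]
}}

```text
t: 1.93
tcp_pos: [0.6133, -0.0011, 0.2311]
tool_rot: [0.385, 0.923, -0.001, 0.003]
force: [0.5, 1.5, 0.2]
finger_gap: 0.12
```

```bash
cat >> h.py <<'E'
def goto(x,y,z,yaw):
    s=manip.sense(); M=R.from_quat(s['tool_rot']).as_matrix(); p=np.array(s['tcp_pos'])*1000
    y0=np.degrees(np.arctan2(M[1,0],M[0,0]))
    print('t',s['t'],'tcp',p.round(1),'yaw',y0.round(1),'tilt',M[:,2].round(3),'F',np.round(s['force'],1),'gap',s['finger_gap'])
    print('tool shift',(M.T@(np.array([x,y,z])-p)).round(1),'turn z',round(y0-yaw,1))
E
python3 -c "
from h import *; goto(673.5,-96.5,92,134.9)"
```

```text
t 1.9333 tcp [613.3  -1.1 231.1] yaw 134.7 tilt [ 0.005 -0.004 -1.   ] F [0.5 1.5 0.2] gap 0.12016091407457757
tool shift [-109.3  -24.3  139.8] turn z -0.2
```

Call:
{"fn": "send_rows", "kwargs": {
  "motion": [
    {"gripper": 10,"travel": [-36.4,-8,0],"rotation": [0,0,0]},
    {"gripper": 10,"travel": [-36.4,-8,0],"rotation": [0,0,0]},
    {"gripper": 10,"travel": [-36.4,-8,0],"rotation": [0,0,0]},
    {"gripper": 10,"travel": [0,0,0],"rotation": [0,0,0]},
    {"gripper": 10,"travel": [0,0,35],"rotation": [0,0,0]},
    {"gripper": 10,"travel": [0,0,35],"rotation": [0,0,0]},
    {"gripper": 10,"travel": [0,0,35],"rotation": [0,0,0]},
    {"gripper": 10,"travel": [0,0,34],"rotation": [0,0,0]},
    {"gripper": 10,"travel": [0,0,0],"rotation": [0,0,0]},
    {"gripper": 10,"travel": [0,0,0],"rotation": [0,0,0]}
  ]
}}

```text
t: 2.77
tcp_pos: [0.6669, -0.0875, 0.09]
tool_rot: [0.383, 0.924, -0.0, -0.003]
force: [0.5, -0.4, 0.2]
finger_gap: 0.116
```

```bash
python3 -c "
from h import *; goto(673.5,-96.5,92,134.9)
b=shot('scene','s1'); a=shot('top','t1')
cv2.imwrite('pics/c1.png',np.hstack([cv2.resize(x[:,:,::-1],(400,400)) for x in (b[130:250,190:310],a[120:240,220:340])]))"
```

```text
t 2.7667 tcp [666.9 -87.5  90. ] yaw 135.0 tilt [-0.006  0.002 -1.   ] F [ 0.5 -0.4  0.2] gap 0.11643127318712271
tool shift [-11.1  -1.7  -2. ] turn z 0.1
```

View pics/c1.png

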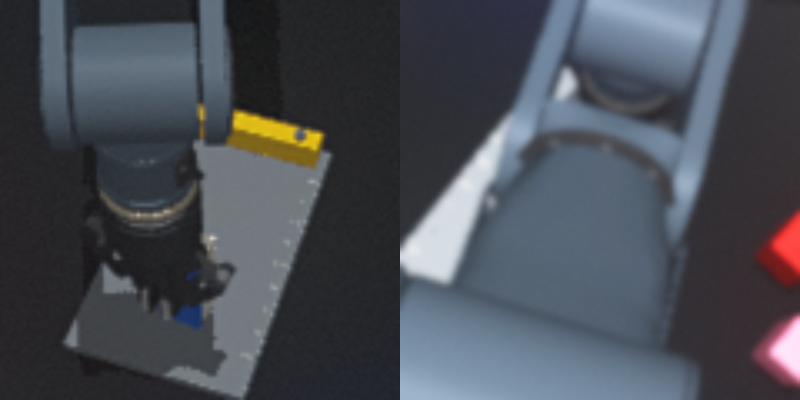

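The crop shows the fingers behind the still-standing block, with its blue face visible at crop (188,310). The gap to the face is about 18 mm. I'll push slowly.

Call:
{"fn": "send_rows", "kwargs": {
  "motion": [
    {"gripper": 10,"travel": [4,0,0],"rotation": [0,0,0]},
    {"gripper": 10,"travel": [4,0,0],"rotation": [0,0,0]},
    {"gripper": 10,"travel": [4,0,0],"rotation": [0,0,0]},
    {"gripper": 10,"travel": [4,0,0],"rotation": [0,0,0]},
    {"gripper": 10,"travel": [3,0,0],"rotation": [0,0,0]},
    {"gripper": 10,"travel": [3,0,0],"rotation": [0,0,0]},
    {"gripper": 10,"travel": [3,0,0],"rotation": [0,0,0]},
    {"gripper": 10,"travel": [3,0,0],"rotation": [0,0,0]}
  ]
}}

```text
t: 3.53
tcp_pos: [0.6492, -0.0685, 0.0926]
tool_rot: [0.383, 0.924, -0.0, 0.0]
force: [0.3, -0.1, 1.2]
finger_gap: 0.119
```

Call:
{"fn": "send_rows", "kwargs": {
  "motion": [
    {"gripper": 10,"travel": [4,0,0],"rotation": [0,0,0]},
    {"gripper": 10,"travel": [4,0,0],"rotation": [0,0,0]},
    {"gripper": 10,"travel": [4,0,0],"rotation": [0,0,0]}
  ]
}}

```text
t: 3.78
tcp_pos: [0.6401, -0.0597, 0.0922]
tool_rot: [0.383, 0.924, 0.0, -0.0]
force: [-1.2, 0.2, -0.0]
finger_gap: 0.117
```

Call:
{"fn": "send_rows", "kwargs": {
  "motion": [
    {"gripper": 10,"travel": [4,0,0],"rotation": [0,0,0]},
    {"gripper": 10,"travel": [4,0,0],"rotation": [0,0,0]}
  ]
}}

```text
t: 3.95
tcp_pos: [0.6343, -0.0539, 0.0921]
tool_rot: [0.383, 0.924, 0.0, -0.0]
force: [1.1, -0.1, 0.6]
finger_gap: 0.114
```

```bash
python3 -c "
from h import *; goto(673.5,-96.5,92,134.9)
b=shot('scene','s2'); 
cv2.imwrite('pics/c2.png',cv2.resize(b[130:250,190:310,::-1],(480,480)))"
```

```text
t 3.95 tcp [634.3 -53.9  92.1] yaw 135.0 tilt [-0.001  0.    -1.   ] F [ 1.1 -0.1  0.6] gap 0.1137546950344864
tool shift [-57.9  -2.4   0. ] turn z 0.1
```

View pics/c2.png

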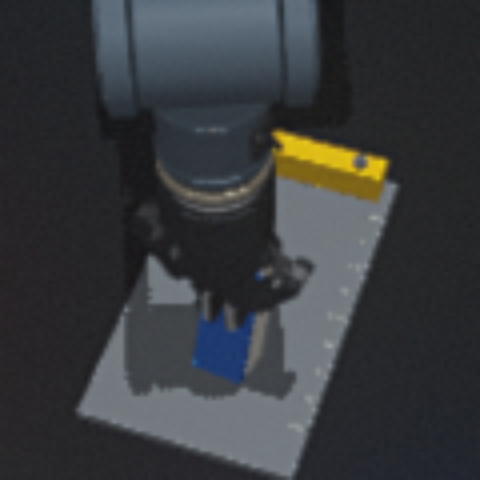

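The block is tilting towards the stop, with the fingers on its upper blue face. I'll keep going.

Call:
{"fn": "send_rows", "kwargs": {
  "motion": [
    {"gripper": 10,"travel": [4,0,0],"rotation": [0,0,0]},
    {"gripper": 10,"travel": [4,0,0],"rotation": [0,0,0]},
    {"gripper": 10,"travel": [0,0,0],"rotation": [0,0,0]},
    {"gripper": 10,"travel": [0,0,0],"rotation": [0,0,0]}
  ]
}}

```text
t: 4.33
tcp_pos: [0.6291, -0.0485, 0.0923]
tool_rot: [0.383, 0.924, -0.0, -0.0]
force: [0.5, 0.3, 0.6]
finger_gap: 0.118
```

```bash
python3 -c "
from h import *; goto(673.5,-96.5,92,134.9)
b=shot('scene','s3'); 
cv2.imwrite('pics/c3.png',cv2.resize(b[130:250,190:310,::-1],(480,480)))"
```

```text
t 4.3333 tcp [629.1 -48.5  92.3] yaw 135.0 tilt [-0.  0. -1.] F [0.5 0.3 0.6] gap 0.117608369499315
tool shift [-65.4  -2.5   0.3] turn z 0.1
```

View pics/c3.png

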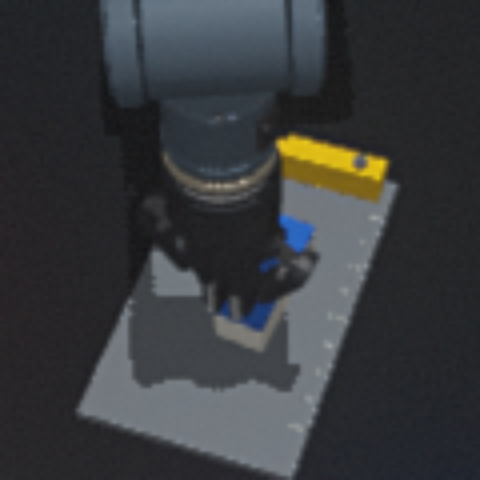

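The block now lies blue side up, pointing at the stop. I'll back off and measure it.

Call:
{"fn": "send_rows", "kwargs": {
  "motion": [
    {"gripper": 10,"travel": [-25,0,-30],"rotation": [0,0,0]},
    {"gripper": 10,"travel": [-25,0,-30],"rotation": [0,0,0]},
    {"gripper": 10,"travel": [-35,0,-20],"rotation": [0,0,0]},
    {"gripper": 10,"travel": [-35,0,-20],"rotation": [0,0,0]},
    {"gripper": 10,"travel": [0,0,0],"rotation": [0,0,0]}
  ]
}}

```text
t: 4.8
tcp_pos: [0.7218, -0.1407, 0.1987]
tool_rot: [0.384, 0.923, -0.0, 0.009]
force: [1.0, -0.8, 1.6]
finger_gap: 0.12
```

```bash
cat >> h.py <<'E'
th=np.radians(141.8); ex=np.array([np.cos(th),np.sin(th)]); ey=np.array([-ex[1],ex[0]]); C=np.array([572.7,-19.5])
def lying(name):
    a=shot('scene',name); H=hsv(a); h,s,v=H[...,0],H[...,1],H[...,2]
    roi=np.zeros(h.shape,bool); roi[150:250,205:295]=1
    for c in blobs(roi&(h>100)&(h<125)&(s>120)&(v>60),25):
        r=rect('scene',c,.052); d=np.array(r[0])-C; print('blue',r,'bed',d@ex,d@ey)
    for c in blobs(roi&(h>20)&(h<35)&(s>120)&(v>100),25):
        r=rect('scene',c,.046); d=np.array(r[0])-C; print('bar',r,'bed',d@ex,d@ey)
    cv2.imwrite('pics/c'+name+'.png',cv2.resize(a[130:250,190:310,::-1],(480,480)))
E
python3 -c "
from h import *; goto(673.5,-96.5,30,141.8); lying('s4')"
```

```text
t 4.8 tcp [ 721.8 -140.7  198.7] yaw 134.8 tilt [ 0.017 -0.008 -1.   ] F [ 1.  -0.8  1.6] gap 0.12013425179565171
tool shift [ 68.4  -4.2 167.5] turn z -7.0
blue ((581.7915649414062, -5.439750671386719), (41.06353759765625, 101.31803131103516), 46.0379753112793) bed 1.5503072466789811 -16.671643941359573
bar ((483.612060546875, 51.7603759765625), (155.12432861328125, 43.996707916259766), 51.530731201171875) bed 114.07838607827317 -0.9077279885344595
```

View pics/cs4.png

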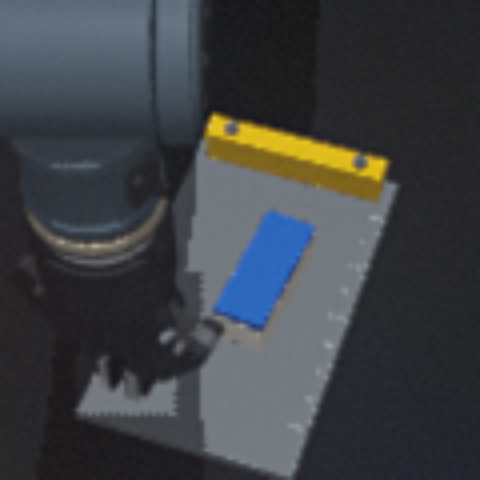

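The block lies flat with its centre at bed (2,−17), measuring 41 × 101 mm as expected. It is yawed −0.1 rad, with about 63 mm to go. Next I turn the tool square to the bed and set it down behind the foot end.

Call:
{"fn": "send_rows", "kwargs": {
  "motion": [
    {"gripper": 10,"travel": [0,0,0],"rotation": [0,0,-7]},
    {"gripper": 10,"travel": [0,0,0],"rotation": [0,0,0]}
  ]
}}

```text
t: 5.02
tcp_pos: [0.713, -0.1332, 0.1912]
tool_rot: [0.325, 0.946, 0.0, -0.001]
force: [-0.1, 0.4, -0.4]
finger_gap: 0.118
```

```bash
python3 -c "
from h import *; goto(646.8,-61.2,24,141.8)"
```

```text
t 5.0167 tcp [ 713.  -133.2  191.2] yaw 142.1 tilt [-0.002  0.001 -1.   ] F [-0.1  0.4 -0.4] gap 0.1175982752668933
tool shift [ 96.   16.2 167.5] turn z 0.3
```

Call:
{"fn": "send_rows", "kwargs": {
  "motion": [
    {"gripper": 10,"travel": [30,5.4,0],"rotation": [0,0,0.3]},
    {"gripper": 10,"travel": [30,5.4,0],"rotation": [0,0,0]},
    {"gripper": 10,"travel": [30,5.4,0],"rotation": [0,0,0]},
    {"gripper": 10,"travel": [0,0,0],"rotation": [0,0,0]},
    {"gripper": 10,"travel": [0,0,0],"rotation": [0,0,0]},
    {"gripper": 10,"travel": [0,0,35],"rotation": [0,0,0]},
    {"gripper": 10,"travel": [0,0,35],"rotation": [0,0,0]},
    {"gripper": 10,"travel": [0,0,30],"rotation": [0,0,0]},
    {"gripper": 10,"travel": [0,0,0],"rotation": [0,0,0]},
    {"gripper": 10,"travel": [0,0,0],"rotation": [0,0,0]}
  ]
}}

```text
t: 5.85
tcp_pos: [0.6525, -0.0654, 0.0904]
tool_rot: [0.329, 0.944, -0.0, -0.002]
force: [-0.3, -0.7, 0.5]
finger_gap: 0.115
```

```bash
python3 -c "
from h import *; goto(646.8,-61.2,26,141.8)"
```

```text
t 5.85 tcp [652.5 -65.4  90.4] yaw 141.6 tilt [-0.004  0.001 -1.   ] F [-0.3 -0.7  0.5] gap 0.11459667112534805
tool shift [ 6.8 -0.1 64.4] turn z -0.2
```

Call:
{"fn": "send_rows", "kwargs": {
  "motion": [
    {"gripper": 10,"travel": [0,0,22],"rotation": [0,0,0]},
    {"gripper": 10,"travel": [0,0,22],"rotation": [0,0,0]},
    {"gripper": 10,"travel": [0,0,20],"rotation": [0,0,0]},
    {"gripper": 10,"travel": [0,0,0],"rotation": [0,0,0]},
    {"gripper": 10,"travel": [0,0,0],"rotation": [0,0,0]}
  ]
}}

```text
t: 6.27
tcp_pos: [0.6545, -0.0657, 0.0296]
tool_rot: [0.328, 0.945, 0.0, 0.001]
force: [-0.1, 0.0, -0.0]
finger_gap: 0.118
```

Call:
{"fn": "send_rows", "kwargs": {
  "motion": [
    {"gripper": 10,"travel": [5,0,0],"rotation": [0,0,0]},
    {"gripper": 10,"travel": [5,0,0],"rotation": [0,0,0]},
    {"gripper": 10,"travel": [5,0,0],"rotation": [0,0,0]},
    {"gripper": 10,"travel": [5,0,0],"rotation": [0,0,0]},
    {"gripper": 10,"travel": [5,0,0],"rotation": [0,0,0]},
    {"gripper": 10,"travel": [3,0,0],"rotation": [0,0,0]},
    {"gripper": 10,"travel": [3,0,0],"rotation": [0,0,0]},
    {"gripper": 10,"travel": [3,0,0],"rotation": [0,0,0]},
    {"gripper": 10,"travel": [3,0,0],"rotation": [0,0,0]},
    {"gripper": 10,"travel": [3,0,0],"rotation": [0,0,0]},
    {"gripper": 10,"travel": [3,0,0],"rotation": [0,0,0]},
    {"gripper": 10,"travel": [3,0,0],"rotation": [0,0,0]}
  ]
}}

```text
t: 7.27
tcp_pos: [0.6177, -0.0368, 0.0284]
tool_rot: [0.328, 0.945, 0.0, 0.001]
force: [1.8, -0.3, 0.2]
finger_gap: 0.12
```

```bash
python3 -c "
from h import *; goto(*(C+4*ex-13*ey),26,141.8); lying('s5')"
```

```text
t 7.2667 tcp [617.7 -36.8  28.4] yaw 141.7 tilt [ 0.001 -0.    -1.   ] F [ 1.8 -0.3  0.2] gap 0.11958431271281265
tool shift [50.  -1.3  2.4] turn z -0.1
blue ((556.8656616210938, 28.24418830871582), (16.043004989624023, 42.220577239990234), 50.52106857299805) bed 41.968930843577176 -27.728011703020787
bar ((505.6175231933594, 79.42681884765625), (83.67131805419922, 42.590614318847656), 52.74720001220703) bed 113.89440211118414 -36.25795567273994
```

View pics/cs5.png

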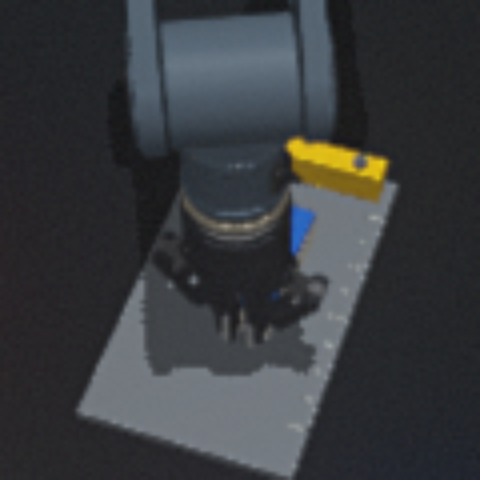

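The tool has just reached the foot, and part of the blue face shows at crop (300,230). I'll keep pushing.

Call:
{"fn": "send_rows", "kwargs": {
  "motion": [
    {"gripper": 10,"travel": [4,0,0],"rotation": [0,0,0]},
    {"gripper": 10,"travel": [4,0,0],"rotation": [0,0,0]},
    {"gripper": 10,"travel": [4,0,0],"rotation": [0,0,0]},
    {"gripper": 10,"travel": [4,0,0],"rotation": [0,0,0]},
    {"gripper": 10,"travel": [4,0,0],"rotation": [0,0,0]},
    {"gripper": 10,"travel": [4,0,0],"rotation": [0,0,0]},
    {"gripper": 10,"travel": [4,0,0],"rotation": [0,0,0]}
  ]
}}

```text
t: 7.9
tcp_pos: [0.5951, -0.0191, 0.0284]
tool_rot: [0.328, 0.945, -0.0, 0.0]
force: [1.6, -0.4, 0.3]
finger_gap: 0.113
```

Call:
{"fn": "send_rows", "kwargs": {
  "motion": [
    {"gripper": 10,"travel": [2,0,0],"rotation": [0,0,0]},
    {"gripper": 10,"travel": [2,0,0],"rotation": [0,0,0]},
    {"gripper": 10,"travel": [2,0,0],"rotation": [0,0,0]},
    {"gripper": 10,"travel": [2,0,0],"rotation": [0,0,0]},
    {"gripper": 10,"travel": [2,0,0],"rotation": [0,0,0]}
  ]
}}

```text
t: 8.32
tcp_pos: [0.5876, -0.0132, 0.0284]
tool_rot: [0.328, 0.945, -0.0, 0.0]
force: [1.6, -1.1, 0.9]
finger_gap: 0.115
```

```bash
python3 -c "
from h import *; goto(*(C+4*ex-13*ey),26,141.8); lying('s6')"
```

```text
t 8.3167 tcp [587.6 -13.2  28.4] yaw 141.7 tilt [ 0.001 -0.    -1.   ] F [ 1.6 -1.1  0.9] gap 0.11499164089198821
tool shift [11.8 -1.2  2.4] turn z -0.1
bar ((510.29833984375, 85.65443420410156), (68.09043884277344, 42.502689361572266), 52.74717712402344) bed 114.06715970026788 -44.04662644237847
```

View pics/cs6.png

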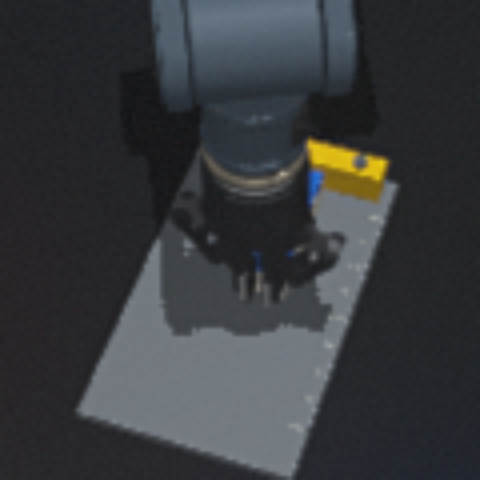

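The blue end is now close to the yellow bar at crop (315,185), with about 10 mm left. I'll go in small steps and watch the force.

Call:
{"fn": "send_rows", "kwargs": {
  "motion": [
    {"gripper": 10,"travel": [1.5,0,0],"rotation": [0,0,0]},
    {"gripper": 10,"travel": [1.5,0,0],"rotation": [0,0,0]},
    {"gripper": 10,"travel": [1.5,0,0],"rotation": [0,0,0]},
    {"gripper": 10,"travel": [1.5,0,0],"rotation": [0,0,0]},
    {"gripper": 10,"travel": [0,0,0],"rotation": [0,0,0]}
  ]
}}

```text
t: 8.78
tcp_pos: [0.5824, -0.0091, 0.0283]
tool_rot: [0.328, 0.945, 0.0, -0.0]
force: [1.6, -1.5, 1.7]
finger_gap: 0.116
```

Call:
{"fn": "send_rows", "kwargs": {
  "motion": [
    {"gripper": 10,"travel": [1,0,0],"rotation": [0,0,0]},
    {"gripper": 10,"travel": [1,0,0],"rotation": [0,0,0]},
    {"gripper": 10,"travel": [0,0,0],"rotation": [0,0,0]}
  ]
}}

```text
t: 9.03
tcp_pos: [0.5809, -0.008, 0.0283]
tool_rot: [0.328, 0.945, 0.0, -0.0]
force: [1.9, -0.1, 1.6]
finger_gap: 0.117
```

Call:
{"fn": "send_rows", "kwargs": {
  "motion": [
    {"gripper": 10,"travel": [1,0,0],"rotation": [0,0,0]},
    {"gripper": 10,"travel": [0,0,0],"rotation": [0,0,0]}
  ]
}}

```text
t: 9.2
tcp_pos: [0.5802, -0.0074, 0.0283]
tool_rot: [0.328, 0.945, -0.0, -0.0]
force: [1.8, -0.8, 0.1]
finger_gap: 0.123
```

Call:
{"fn": "send_rows", "kwargs": {
  "motion": [
    {"gripper": 10,"travel": [1,0,0],"rotation": [0,0,0]},
    {"gripper": 10,"travel": [1,0,0],"rotation": [0,0,0]},
    {"gripper": 10,"travel": [0,0,0],"rotation": [0,0,0]}
  ]
}}

```text
t: 9.45
tcp_pos: [0.5785, -0.0061, 0.0283]
tool_rot: [0.328, 0.945, 0.0, -0.0]
force: [1.7, -0.9, 1.3]
finger_gap: 0.117
```

Call:
{"fn": "send_rows", "kwargs": {
  "motion": [
    {"gripper": 10,"travel": [1,0,0],"rotation": [0,0,0]},
    {"gripper": 10,"travel": [0,0,0],"rotation": [0,0,0]}
  ]
}}

```text
t: 9.62
tcp_pos: [0.5783, -0.0057, 0.0283]
tool_rot: [0.328, 0.945, 0.0, 0.0]
force: [2.1, -1.0, 0.0]
finger_gap: 0.118
```

Call:
{"fn": "send_rows", "kwargs": {
  "motion": [
    {"gripper": 10,"travel": [1,0,0],"rotation": [0,0,0]},
    {"gripper": 10,"travel": [0,0,0],"rotation": [0,0,0]}
  ]
}}

```text
t: 9.78
tcp_pos: [0.5784, -0.0055, 0.0284]
tool_rot: [0.328, 0.945, -0.0, 0.001]
force: [3.6, -1.8, -1.4]
finger_gap: 0.113
```

The TCP has stalled and the force is rising, so the block has reached the stop. A little more push will seat it square.

Call:
{"fn": "send_rows", "kwargs": {
  "motion": [
    {"gripper": 10,"travel": [1,0,0],"rotation": [0,0,0]},
    {"gripper": 10,"travel": [1,0,0],"rotation": [0,0,0]},
    {"gripper": 10,"travel": [0,0,0],"rotation": [0,0,0]},
    {"gripper": 10,"travel": [0,0,0],"rotation": [0,0,0]}
  ]
}}

```text
t: 10.12
tcp_pos: [0.5786, -0.0054, 0.0289]
tool_rot: [0.328, 0.945, -0.0, 0.003]
force: [5.8, -5.6, -2.5]
finger_gap: 0.114
```

Call:
{"fn": "send_rows", "kwargs": {
  "motion": [
    {"gripper": 10,"travel": [1,0,0],"rotation": [0,0,0]},
    {"gripper": 10,"travel": [1,0,0],"rotation": [0,0,0]},
    {"gripper": 10,"travel": [0,0,0],"rotation": [0,0,0]},
    {"gripper": 10,"travel": [0,0,0],"rotation": [0,0,0]}
  ]
}}

```text
t: 10.45
tcp_pos: [0.5788, -0.0051, 0.0293]
tool_rot: [0.328, 0.945, -0.0, 0.005]
force: [7.2, -8.4, -1.2]
finger_gap: 0.117
```

It's firmly seated at about 11 N. I'll back off and check.

Call:
{"fn": "send_rows", "kwargs": {
  "motion": [
    {"gripper": 10,"travel": [-4,0,0],"rotation": [0,0,0]},
    {"gripper": 10,"travel": [-8,0,0],"rotation": [0,0,0]},
    {"gripper": 10,"travel": [-20,0,0],"rotation": [0,0,0]},
    {"gripper": 10,"travel": [-20,0,-10],"rotation": [0,0,0]},
    {"gripper": 10,"travel": [-25,0,-30],"rotation": [0,0,0]},
    {"gripper": 10,"travel": [-25,0,-30],"rotation": [0,0,0]},
    {"gripper": 10,"travel": [-30,0,-25],"rotation": [0,0,0]},
    {"gripper": 10,"travel": [-30,0,-25],"rotation": [0,0,0]},
    {"gripper": 10,"travel": [-30,0,-25],"rotation": [0,0,0]},
    {"gripper": 10,"travel": [0,0,0],"rotation": [0,0,0]},
    {"gripper": 10,"travel": [0,0,0],"rotation": [0,0,0]}
  ]
}}

```text
t: 11.37
tcp_pos: [0.7254, -0.1225, 0.1745]
tool_rot: [0.329, 0.944, 0.0, 0.0]
force: [0.2, 0.1, 0.1]
finger_gap: 0.12
```

```bash
python3 -c "
from h import *; goto(*(C+4*ex-13*ey),26,141.8); lying('s7')"
```

```text
t 11.3667 tcp [ 725.4 -122.5  174.5] yaw 141.6 tilt [ 0.001  0.    -1.   ] F [0.2 0.1 0.1] gap 0.11957992566777298
tool shift [187.7  -1.3 148.4] turn z -0.2
blue ((532.0430908203125, 27.22745132446289), (40.89075469970703, 101.86192321777344), 51.82657241821289) bed 60.847160526773045 -11.578515757838844
bar ((494.2751159667969, 66.01790618896484), (119.31786346435547, 42.34612274169922), 51.8718376159668) bed 114.51572685462983 -18.706229377449954
```

View pics/cs7.png

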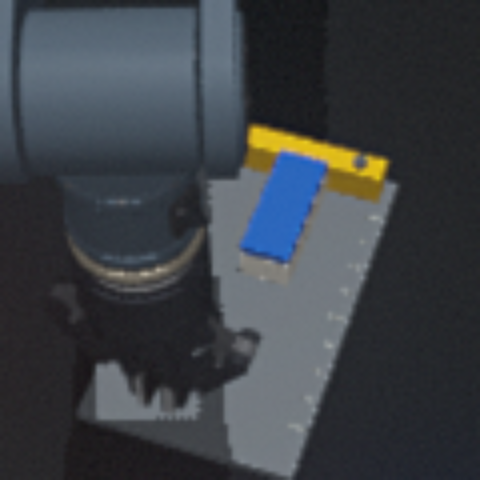

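The block lies square: its edge is at 51.83° against the bar's 51.87°, and its end is at the bar. The scene camera puts its centre about 4 mm short, while the 11 N stall says it is in contact. I'll move the arm aside and cross-check from the top camera.

Call:
{"fn": "send_rows", "kwargs": {
  "motion": [
    {"gripper": 10,"travel": [-10,35,-15],"rotation": [0,0,0]},
    {"gripper": 10,"travel": [0,38,0],"rotation": [0,0,0]},
    {"gripper": 10,"travel": [0,38,0],"rotation": [0,0,0]},
    {"gripper": 10,"travel": [0,-38,0],"rotation": [0,0,0]},
    {"gripper": 10,"travel": [0,-38,0],"rotation": [0,0,0]},
    {"gripper": 10,"travel": [0,-38,0],"rotation": [0,0,0]},
    {"gripper": 10,"travel": [0,-38,0],"rotation": [0,0,0]},
    {"gripper": 10,"travel": [0,-38,0],"rotation": [0,0,0]},
    {"gripper": 10,"travel": [0,-38,0],"rotation": [0,0,0]},
    {"gripper": 10,"travel": [0,0,0],"rotation": [0,0,0]},
    {"gripper": 10,"travel": [0,0,0],"rotation": [0,0,0]}
  ]
}}

```text
t: 12.33
tcp_pos: [0.6564, -0.2193, 0.1861]
tool_rot: [0.33, 0.944, 0.001, -0.004]
force: [2.1, 0.1, -0.1]
finger_gap: 0.119
```

```bash
python3 - <<'E'
from h import *
goto(0,0,0,0); lying('s8')
b=shot('top','t8'); H=hsv(b); h,s,v=H[...,0],H[...,1],H[...,2]
roi=np.zeros(h.shape,bool); roi[130:250,200:318]=1
for n,m,z in (('bar',(h>20)&(h<35)&(s>120),.046),('blue',(h>98)&(h<125)&(s>100)&(v>90),.052)):
    for c in blobs(roi&m,30):
        r=rect('top',c,z); d=np.array(r[0])-C; print(n,r,d@ex,d@ey)
a=b[140:260,200:320,::-1]
cv2.imwrite('pics/c8.png',cv2.resize(a,(600,600),interpolation=cv2.INTER_NEAREST))
E
```

```text
t 12.3333 tcp [ 656.4 -219.3  186.1] yaw 141.5 tilt [-0.006  0.004 -1.   ] F [ 2.1  0.1 -0.1] gap 0.11850247933528672
tool shift [ 648.9 -236.7  191.1] turn z 141.5
blue ((532.0430908203125, 27.22745132446289), (40.89075469970703, 101.86192321777344), 51.82657241821289) bed 60.847160526773045 -11.578515757838844
bar ((483.83209228515625, 52.31346893310547), (153.52413940429688, 42.78540802001953), 52.2659912109375) bed 114.2475099477668 -1.4784493751987589
blue ((540.5184936523438, 17.62742805480957), (40.38033676147461, 62.96189498901367), 51.59138488769531) 48.249971803201475 -9.275531562102834
```

View pics/c8.png

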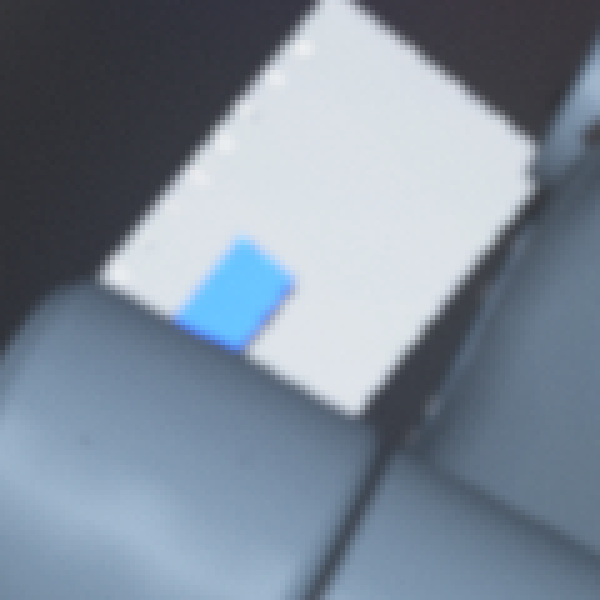

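The top view hides the bar behind the forearm. It does show the foot end at bed x ≈ 17, so the far end is at about 117. The scene camera gives about 112 and the finger stall about 114.6. All three bracket the 115 mm face within calibration error, so I'll let the arm settle and hand in.

Call:
{"fn": "send_rows", "kwargs": {
  "motion": [
    {"gripper": 10,"travel": [0,0,0],"rotation": [0,0,0]},
    {"gripper": 10,"travel": [0,0,0],"rotation": [0,0,0]},
    {"gripper": 10,"travel": [0,0,0],"rotation": [0,0,0]}
  ]
}}

```text
t: 12.68
tcp_pos: [0.6606, -0.218, 0.1879]
tool_rot: [0.327, 0.945, 0.0, -0.0]
force: [-0.5, -0.2, 0.3]
finger_gap: 0.115
```

```bash
python3 -c "
from h import *; s=manip.sense(); print(s['force'],np.abs(s['qd']).max()); print(manip.sign_off())"
```

```text
[-0.50997768 -0.16408808  0.32665067] 0.006681065902796169
the job is handed in; nothing more can be done
None
```

I tipped the blue-coated block over with a push on its upper blue face. I then pushed it along the bed until it stalled against the yellow stop at about 11 N, backed the arm off, and handed the job in at about 12.7 s.

**Last checks:**
- **Position:** the block lies flat, blue side up. It is square to the bar within about 0.01 rad and about 12 mm off the stop's middle.
- **End against the stop:** three estimates of the end's position disagree slightly: 112 mm (scene camera), 114.6 mm (finger stall) and 117 mm (top camera). They bracket the stop face at 115 mm and stay within the 5 mm tolerance. The forearm hid the bar in the last top view, so no picture from above shows the contact directly.
- **Robot:** clear of everything, with about 0.6 N residual force at hand-in.
- **Other objects:** I never moved near them, but I did not measure them again at the end.

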